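# Find the balance point of a clock pendulum

### The job

Find where this clock pendulum balances: pick it up and lay it gently, flat back down, across the raised edge of the balancing stand, with the edge under the bare rod at or a little to the tail side of mid-length, so that it leans down towards the bob. Then, without lifting it off the edge, slide it lengthwise until it balances level on the edge alone, and leave it so with your hand off it. Do not press hard on the edge or on the two rests, and leave the other tools where they lie.

Things in the scene. Friction and masses are not known exactly. Their poses are not given: they have to be found in the camera images.
- pendulum_mid (a point): Clock pendulum 310 mm long lying on its flat back: steel rod 12 mm wide, 14 mm high, brass bob at one end, brass tongue at the tail. Point: mid-length, centre line, 7 mm above the underside. x along the rod to the bob (rod -140 to +140 mm), z up out of the flat back. Weighs 0.26 to 0.42 kg, unknown bob filling: it balances somewhere 25 to 55 mm from mid-length towards the bob.
- bob_centre (a point): Centre line of the pendulum's brass lens-shaped bob, 60 mm across, 17 mm thick, its back flush with the rod's underside; 103 mm from mid-length, 7 mm above the underside; axes as the pendulum's. Beyond the rod a thin threaded tip sticks out 15 mm.
- edge_mid (a point): Middle of the top of the fixed balancing stand's raised steel edge (fulcrum): an upright blade, flat top 10 mm thick, 50 mm wide, 55 mm above the base's underside, in damped pivots that let it rock a degree or so. x: along the stand, the way the pendulum is to lie (either way round); y along the edge; z up. Within about 4 mm of balance the pendulum settles level in a second. Over 20 N damages it.
- rest_a (a point): Middle of the top of the stand's aluminium rest 95 mm from the edge on the stand's +x side: 8 mm thick, 40 mm wide, its top 7 mm below the edge. An unbalanced pendulum leans about 4 degrees onto a rest. More than 20 N damages it.
- rest_b (a point): The like rest 95 mm from the edge on the stand's -x side. The rests and the edge stand on a grey base plate 215 x 70 x 10 mm lying on the mat.
- loupe_c (a point): Black eye loupe, 34 mm across and 28 mm high, standing on the mat; its centre. A bystander.
- tweezers_c (a point): Black tweezers, 138 mm long and 9 mm high, lying on the mat; the centre. Bystander.
- screwdriver_grip (a point): Small screwdriver, 150 mm long, lying on the mat; the middle of its handle. Bystander.

How it is judged:
On the way:
1. laid on the edge at the rod's mid-length (up to 80 mm to the tail side, 12 mm to the bob side) (contact force between pendulum and stand above 0.3 N and x of edge_mid in the frame of pendulum_mid between -0.08 and 0.012 m and z of edge_mid in the frame of pendulum_mid between -0.011 and 0 m), for 0.1 s.
At the end, for the whole second after the job is handed in: The pendulum lies flat back down on the raised edge alone, level within 0.03 rad (1.7 degrees), clear of both rests, at rest and released (angle between pendulum_mid's own x axis and vertical between 1.541 and 1.601 rad and angle between pendulum_mid's own z axis and vertical below 0.06 rad and z of edge_mid in the frame of pendulum_mid between -0.01 and -0.004 m and x of edge_mid in the frame of pendulum_mid above 0.012 m and contact force between pendulum and stand above 1 N and contact force between the fingers and pendulum below 0.05 N and linear speed of pendulum below 0.02 m/s); the robot touches nothing.
It fails at once if the edge or a rest was pressed with more than 20 N (contact force between pendulum and stand above 20 N).
It fails at once if held 6 to 40 mm above the edge with the edge under the rod 20 to 110 mm to the bob side of mid-length (z of edge_mid in the frame of pendulum_mid between -0.047 and -0.013 m and x of edge_mid in the frame of pendulum_mid between 0.02 and 0.11 m and y of edge_mid in the frame of pendulum_mid between -0.025 and 0.025 m).
It fails at once if the loupe, tweezers or screwdriver was moved more than 15 mm (distance of any of loupe_c, tweezers_c, screwdriver_grip from where it was at the start of the episode above 0.015 m).
It also fails if it takes over 61 s, if anything falls off the work surface, if the arm or the gripper's body presses on something with over 40 N, if the wrist force passes 120 N, or if a joint passes its speed limit or range.

### The arm

A 6-joint arm with a two-finger parallel gripper is mounted at the origin on the work surface. World frame = base frame: x ahead of the robot, y to its left, z up, the work surface at z = 0. Lengths are in m, angles in rad, forces in N, time in s.
With the tool pointing down it reaches from about 0.3 to 0.875 m from the base axis. Payload 6.4 kg.
Tool frame: the origin (TCP) lies midway between the tips of the shut fingers; the grasp point (between the pads) lies 19 mm behind it (ctrl.tcp_to_grasp is the distance from the TCP to the grasp point, in m); z points along the fingers, y is the direction in which the jaws open and shut (so a half turn about z gives the same grasp; the last joint's range is limited). The gripper opens to 85 mm and grips with 20 to 120 N. Pads are 22 mm wide; open, the fingers measure 114 mm over their backs; the gripper's body (76 mm by 85 mm) begins 54 mm behind the grasp point. The pads swing forward as they close: fully open they stand 13 mm farther back than shut.
Start: joints at [-1.328, 0.181, 1.607, -0, 1.354, -0.206], TCP at [0.25, -0.518, 0.231] pointing down, gripper open.
Joint ranges: [-2.99, 2.99], [-0.89, 2.07], [0.3, 2.58], [-1.14, 4.28], [0, 2.63], [-3.12, 3.12]. Speed limits (rad/s): [2.57, 2.57, 3.01, 3.14, 3.14, 3.14].

### API

Orientations are given as a unit quaternion [w, x, y, z].
In Python, from bench import monitor, imaging, order, spotter, ctrl gives the robot as it stands.
- The arm moves only by the shell command python3 -m pendant 'ROWS'. ROWS is JSON, a list that holds one entry, the list of rows, each a list of 5 numbers: the shift along the world's x, y, z in mm, then the turn about the world's z in degrees, then the finger opening in mm, from 0 to 85.4. A call has 1 to 8 rows; each row shifts and turns the commanded pose from where the row before left it; what a row does not reach is not made up. A row lasts 1/8 s, in which the tool goes at most 62.5 mm and 10.7 degrees, less where a joint would pass 70% of its speed; a pose out of reach is approached as far as the arm can. A call with a gripper value outside its range is refused whole. The fingers move at their own pace and stop on an object; the grip force is fixed at half the most. Time passes only in rows, so rows that do not move let the fingers close. It gives the time, the measured TCP pose, the force and the opening at its end, in the units of the state.
- monitor.get_obs(): the state, without advancing time (a new reading comes with each control period).
- imaging.camera(name): name is "side" or "top" or "wrist"; returns a dict with "img" (420x560x3 uint8, red, green, blue), "vfov" (degrees; the focal length in pixels is half the picture's height over the tangent of half this angle, whatever the lens; pixels are square), "cx", "cy" (the principal point, pixels), "distortion" ([k1, k2, p1, p2, k3] as OpenCV has them; the pictures are not rectified), "origin" and "orientation" of the camera in the world. Camera axes: x right, y down, z forward; pixel columns grow to the right and rows downward; lengths in m; the calibration is good to about 2 mm. A picture is of the moment at which its call begins. There is no depth.
- order.hand_in(): hands the job in, once; it reports no verdict.
Trained networks look in the newest picture that a camera, given by its name, has taken for a name from the list of things; names that differ only in an ending like _2 or _b are one class to them, and where a whole thing is asked for, a point or a joint stands for the part that bears it (a point fixed in the world has none). Each returns a list of dicts, best first, with "confidence" (0 to 1); they miss things now and then, are a little off and sometimes report something else, mostly with a low value. They report only what shows in the picture. A call takes as long as a camera call.
- spotter.recognise(camera, thing): "at" ([x, y, z] in m, in the coordinates of the camera as it stood for that picture, good to about 4 mm: the middle of the surface that is visible of it).
- spotter.tip_of(camera, thing): "at" ([x, y, z] in m, in the coordinates of the camera as it stood for that picture, good to about 4 mm: a listed point, or the origin of a listed thing).
The state is a dict: "time_s": time; "q": joint angles; "dq": joint speeds; "joint_efforts": joint torques, N m; "eef_pos": TCP position; "eef_rot": TCP orientation; "wrist_force": force on the tool from outside, world axes, zero at the start; "torque": the same for the moment, N m; "opening": opening from 0.0 (shut) to 1.0 (fully open).
Only numpy, scipy, OpenCV 4.12 (cv2) and the standard library are available. Lean on these libraries where they do the work, as an engineer would, in place of code of your own. Each camera call takes 0.05 s, during which the arm holds its last target. There are 200 camera calls.

## Working session

There is one attempt and no reset: what is moved stays moved. The work goes in short steps, Python scripts to look and compute and a shell command to move; the robot and the scene stay as the last step left them, time stands still between calls to the robot, and variables do not carry over. Pictures are saved under pics/ and viewed, about 8 in all and at most 12, crops included, and the job is handed in when it is done.

```bash
mkdir -p pics
cat > h.py <<'E'
import numpy as np, cv2
from scipy.spatial.transform import Rotation as R
from bench import monitor, imaging, order, spotter, ctrl
def cam(n):
    c=imaging.camera(n); o=c['orientation']; c['R']=R.from_quat(o,scalar_first=True).as_matrix()
    c['f']=210/np.tan(np.radians(c['vfov'])/2); c['K']=np.array([[c['f'],0,c['cx']],[0,c['f'],c['cy']],[0,0,1]])
    c['d']=np.array(c['distortion'],float); c['o']=np.array(c['origin']); return c
def w(c,p): return c['o']+c['R']@np.array(p)
def proj(c,P):
    return cv2.projectPoints(np.array((np.atleast_2d(P)-c['o'])@c['R']),np.zeros(3),np.zeros(3),c['K'],c['d'])[0][:,0]
def ray(c,px,z):
    u=cv2.undistortPoints(np.array(px,float).reshape(-1,1,2),c['K'],c['d'])[:,0]
    d=np.c_[u,np.ones(len(u))]@c['R'].T
    return c['o']+d*((z-c['o'][2])/d[:,2])[:,None]
def save(c,n): cv2.imwrite('pics/'+n,c['img'][:,:,::-1])
E
python3 - <<'E'
from h import *
np.set_printoptions(precision=4,suppress=True)
for n in ['top','side','wrist']:
    c=cam(n); save(c,n+'0.png'); print(n,c['o'])
    for t in ['pendulum_mid','bob_centre','edge_mid','rest_a','rest_b','loupe_c','tweezers_c','screwdriver_grip']:
        for r in spotter.tip_of(n,t)[:3]:
            print(t,w(c,r['at']),proj(c,w(c,r['at']))[0].round(),round(r['confidence'],2))
print(monitor.get_obs(),ctrl.tcp_to_grasp)
E
```

```text
top [0.4867 0.0075 1.1505]
pendulum_mid [ 0.463  -0.0183  0.0086] [286. 248.] 0.75
bob_centre [0.473  0.0818 0.0119] [245. 245.] 0.97
edge_mid [0.6179 0.0627 0.0574] [250. 184.] 0.71
rest_a [0.5933 0.1491 0.0485] [214. 195.] 0.92
rest_a [ 0.6433 -0.0323  0.0524] [290. 172.] 0.79
rest_b [0.5933 0.1491 0.0485] [214. 195.] 0.92
rest_b [ 0.6433 -0.0323  0.0524] [290. 172.] 0.79
loupe_c [ 0.6131 -0.3325  0.0172] [411. 183.] 0.62
tweezers_c [0.6957 0.3219 0.0043] [147. 158.] 0.63
screwdriver_grip [0.4979 0.3277 0.0168] [144. 237.] 0.61
screwdriver_grip [ 0.6132 -0.3304  0.0162] [410. 183.] 0.47
side [0.5204 0.7317 0.8223]
pendulum_mid [ 0.4651 -0.0232  0.0041] [312. 219.] 0.74
bob_centre [0.475  0.0808 0.0117] [309. 246.] 0.65
edge_mid [0.6229 0.0626 0.0587] [251. 227.] 0.85
edge_mid [0.6949 0.3227 0.0046] [209. 330.] 0.21
rest_a [ 0.6538 -0.0327  0.0462] [243. 203.] 0.75
rest_a [0.5982 0.1483 0.0489] [258. 257.] 0.57
rest_b [ 0.6538 -0.0327  0.0462] [243. 203.] 0.75
rest_b [0.5982 0.1483 0.0489] [258. 257.] 0.57
loupe_c [ 0.6147 -0.3279  0.0166] [266. 146.] 0.47
tweezers_c [0.6941 0.321  0.0021] [210. 330.] 0.82
screwdriver_grip [0.5005 0.3304 0.0198] [297. 334.] 0.87
screwdriver_grip [0.5978 0.1457 0.0469] [259. 256.] 0.73
wrist [ 0.3093 -0.4894  0.3735]
{'time_s': 1.35, 'q': array([-1.3283,  0.1808,  1.607 , -0.    ,  1.3538, -0.2063]), 'dq': array([-0.0003,  0.0002,  0.0004, -0.001 , -0.0007, -0.0002]), 'joint_efforts': array([  0.0004, -44.484 , -35.1675,  -0.0003,   0.0007,  -0.    ]), 'eef_pos': array([ 0.2495, -0.5181,  0.2313]), 'eef_rot': array([-0.    ,  0.9749,  0.2225, -0.    ]), 'wrist_force': array([-0.5566, -0.0229, -0.3295]), 'torque': array([0.0155, 0.0091, 0.0031]), 'opening': 0.9965946255622347} 0.0187
```

View pics/top0.png

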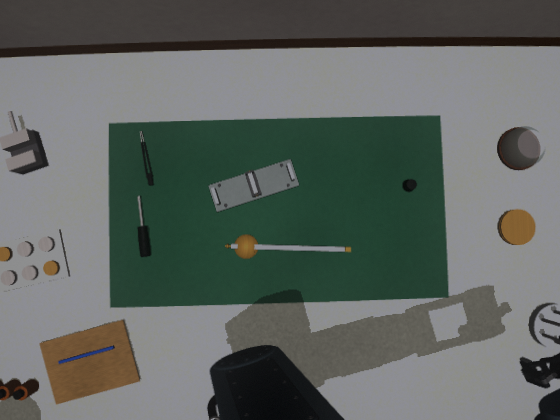

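View pics/side0.png

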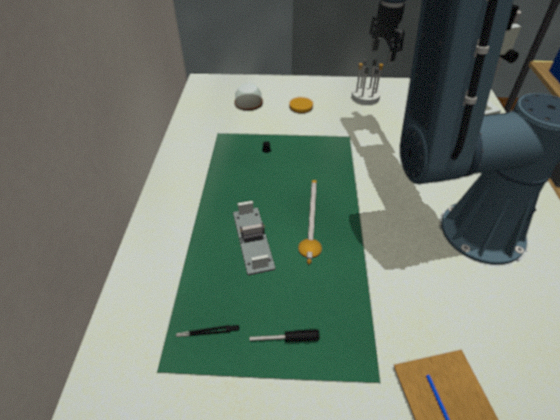

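The pictures agree with the networks. The pendulum's bob is at top px (245,245), with its tail at (350,250). The stand is at (252,184), at a yaw of about 106°, and the bystanders are well clear. I'll move above the grasp site at rod x≈+40 mm and check with the wrist camera.

```bash
python3 -m pendant '[[[18,45,0,5,85],[18,45,0,5,85],[18,45,0,5,85],[18,45,0,5,85],[18,45,0,5,85],[18,45,0,5,85],[18,45,0,5,85],[18,45,0,5,85]]]' && python3 -m pendant '[[[18,45,-10,5,85],[18,45,-10,5,85],[18,45,-10,5,85],[20,42,0,4,85],[0,0,0,0,85],[0,0,0,0,85]]]'
python3 - <<'E'
from h import *
np.set_printoptions(precision=4,suppress=True)
o=monitor.get_obs(); print(o['time_s'],o['eef_pos'],R.from_quat(o['eef_rot'],scalar_first=True).as_matrix()[:2,0],o['wrist_force'],o['torque'])
for n in ['wrist','top']:
    c=cam(n); save(c,n+'1.png')
    for t in ['pendulum_mid','bob_centre','edge_mid','rest_a','screwdriver_grip']:
        for r in spotter.tip_of(n,t)[:3]:
            print(t,w(c,r['at']),proj(c,w(c,r['at']))[0].round(),round(r['confidence'],2))
    # rod mask : near-white pixels low saturation inside the rod neighbourhood
    hsv=cv2.cvtColor(c['img'],cv2.COLOR_RGB2HSV)
    m=np.array((hsv[...,1]<60)&(hsv[...,2]>110),np.uint8)
    k,l,s,_=cv2.connectedComponentsWithStats(m)
    for i in range(1,k):
        if s[i,4]>150:
            ys,xs=np.where(l==i); rect=cv2.minAreaRect(np.c_[xs,ys].astype(np.float32))
            if s[i,4]<12000:
                b=ray(c,cv2.boxPoints(rect),0.014); print(n,rect,'\n',b)
E
```

```text
time_s: 2.35
eef_pos: [0.394, -0.1567, 0.2316]
eef_rot: [0.0, 0.839, 0.544, 0.0]
wrist_force: [0.2, 0.3, 0.1]
opening: 0.993
time_s: 3.1
eef_pos: [0.4673, 0.0188, 0.2012]
eef_rot: [0.0, 0.739, 0.674, -0.0]
wrist_force: [0.8, -0.0, 0.2]
opening: 0.997
3.1 [0.4673 0.0188 0.2012] [0.0917 0.9958] [ 0.78   -0.0479  0.1575] [ 0.005   0.0647 -0.0737]
pendulum_mid [ 0.4636 -0.0242  0.0103] [280. 225.] 0.87
bob_centre [0.4695 0.0777 0.0063] [277. 116.] 0.64
edge_mid [0.6241 0.056  0.0567] [473. 130.] 0.71
rest_a [0.5918 0.1474 0.0485] [429.  11.] 0.85
rest_a [ 0.6448 -0.0308  0.052 ] [489. 229.] 0.58
wrist ((275.5, 80.5), (21.0, 15.0), 90.0) 
 [[0.4656 0.1175 0.014 ]
 [0.4785 0.1163 0.014 ]
 [0.4769 0.0989 0.014 ]
 [0.4639 0.1001 0.014 ]]
wrist ((281.4575500488281, 243.85342407226562), (212.2618865966797, 13.731325149536133), 87.87889862060547) 
 [[ 0.4623  0.0595  0.014 ]
 [ 0.4746  0.0588  0.014 ]
 [ 0.4635 -0.1642  0.014 ]
 [ 0.4488 -0.1635  0.014 ]]
wrist ((489.1200866699219, 231.3165283203125), (9.962557792663574, 47.07228469848633), 69.22774505615234) 
 [[ 0.6437 -0.0502  0.014 ]
 [ 0.6
[... 167 characters left out ...]
9259033203125) 
 [[ 0.314  -0.1283  0.014 ]
 [ 0.3337 -0.1247  0.014 ]
 [ 0.334  -0.1954  0.014 ]
 [ 0.3131 -0.1998  0.014 ]]
wrist ((74.5, 408.0), (40.99999237060547, 21.999996185302734), -0.0) 
 [[ 0.1666 -0.2465  0.014 ]
 [ 0.1779 -0.2124  0.014 ]
 [ 0.2298 -0.2137  0.014 ]
 [ 0.2203 -0.2471  0.014 ]]
edge_mid [0.617  0.0642 0.0547] [250. 184.] 0.73
rest_a [0.591  0.1506 0.0493] [214. 196.] 0.95
rest_a [ 0.6471 -0.0311  0.0495] [289. 171.] 0.89
screwdriver_grip [0.4993 0.3284 0.0152] [144. 237.] 0.64
top ((276.0, 334.0), (15.782302856445312, 65.43079376220703), 9.462321281433105) 
 [[ 0.1808  0.0458  0.014 ]
 [ 0.3361  0.0154  0.014 ]
 [ 0.3286 -0.0223  0.014 ]
 [ 0.1733  0.0082  0.014 ]]
```

View pics/wrist1.png

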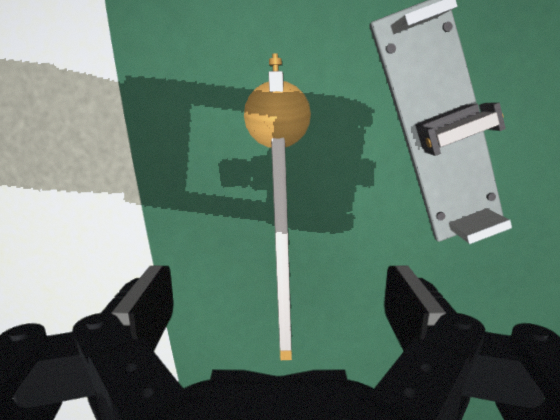

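The wrist view shows the rod running from (279,138) to (286,350), with the stub at (276,80). That gives a yaw of 86.9° and mid-length at about (0.464, -0.0235). I'll correct for this, descend and grasp.

```bash
python3 -m pendant '[[[-1,-2,-40,2,85],[0,0,-50,0,50],[0,0,-50,0,50],[0,0,-40,0,50],[0,0,-12,0,50],[0,0,-4,0,50],[0,0,0,0,50],[0,0,0,0,50]]]' && python3 -c "
from h import *
for i in range(1): o=monitor.get_obs(); print(o['wrist_force'],o['torque'],o['eef_pos'])" && python3 -m pendant '[[[0,0,0,0,30],[0,0,0,0,8],[0,0,0,0,0],[0,0,0,0,0],[0,0,0,0,0],[0,0,0,0,0]]]'
```

```text
time_s: 4.7
eef_pos: [0.4678, 0.0167, 0.0067]
eef_rot: [0.001, 0.727, 0.687, 0.001]
wrist_force: [-0.3, 0.0, -0.2]
opening: 0.587
[-0.27868526  0.02132049 -0.24310746] [-0.00040994 -0.05172241  0.04230806] [0.46782232 0.01668016 0.00670766]
time_s: 5.45
eef_pos: [0.4672, 0.0168, 0.0061]
eef_rot: [0.0, 0.727, 0.687, 0.0]
wrist_force: [-0.4, -0.5, 7.0]
opening: 0.116
```

```bash
python3 -m pendant '[[[0,0,5,0,0],[0,0,20,0,0],[0,0,35,0,0],[0,0,40,0,0],[0,0,30,0,0],[0,0,10,0,0],[0,0,0,0,0],[0,0,0,0,0]]]' && python3 -m pendant '[[[0,0,0,0,0],[0,0,0,0,0]]]'
cat > look.py <<'E'
import sys; from h import *
np.set_printoptions(precision=4,suppress=True)
tag,names=sys.argv[1],sys.argv[2].split(',')
F=[];T=[]
for n in names:
    c=cam(n); save(c,n+tag+'.png'); o=monitor.get_obs(); F.append(o['wrist_force']);T.append(o['torque'])
    for t in ['pendulum_mid','bob_centre','edge_mid','rest_a']:
        for r in spotter.tip_of(n,t)[:2]:
            print(n,t,w(c,r['at']),proj(c,w(c,r['at']))[0].round(),round(r['confidence'],2))
M=R.from_quat(o['eef_rot'],scalar_first=True).as_matrix()
print(o['time_s'],o['eef_pos'],'yaw',np.degrees(np.arctan2(M[1,0],M[0,0])),'open',o['opening']*85.4)
print(np.mean(F,0),np.mean(T,0), 'T in tool',M.T@np.mean(T,0)); print(np.std(T,0))
E
python3 look.py 2 wrist,top,side,wrist,wrist
```

```text
time_s: 6.45
eef_pos: [0.4653, 0.0172, 0.1436]
eef_rot: [-0.001, 0.727, 0.687, -0.001]
wrist_force: [0.6, -0.5, -3.8]
opening: 0.119
time_s: 6.7
eef_pos: [0.466, 0.017, 0.1445]
eef_rot: [-0.001, 0.727, 0.687, -0.0]
wrist_force: [0.9, 0.2, -4.0]
opening: 0.115
wrist pendulum_mid [ 0.4639 -0.0243  0.1493] [283. 358.] 0.85
wrist bob_centre [0.4702 0.0769 0.1459] [285. 127.] 0.59
wrist edge_mid [0.6235 0.0589 0.0592] [523. 137.] 0.8
wrist rest_a [ 0.6464 -0.0335  0.0533] [532. 264.] 0.67
top bob_centre [0.6206 0.0631 0.0568] [250. 183.] 0.3
top edge_mid [0.62   0.0651 0.058 ] [249. 183.] 0.87
top rest_a [0.5895 0.1499 0.0466] [214. 197.] 0.63
top rest_a [ 0.6469 -0.0307  0.0493] [289. 171.] 0.57
side pendulum_mid [ 0.4641 -0.0221  0.144 ] [316. 182.] 0.8
side bob_centre [ 0.4648 -0.0223  0.1464] [315. 181.] 0.66
side bob_centre [0.4741 0.0802 0.1506] [312. 209.] 0.54
side edge_mid [0.622  0.0595 0.0603] [252. 226.] 0.82
side rest_a [ 0.6488 -0.0374  0.0478] [245. 202.] 0.92
side rest_a [0.5971 0.1466 0.0478] [259. 256.] 0.82
wrist pendulum_mid [ 0.4658 -0.022   0.1484] [286. 351.] 0.85
wrist bob_centre [0.4658 0.075  0.1467] [273. 132.] 0.82
wrist edge_mid [0.6226 0.0593 0.0592] [520. 136.] 0.69
wrist rest_a [ 0.6461 -0.0292  0.0507] [529. 256.] 0.72
wrist rest_a [0.6212 0.0591 0.0565] [515. 136.] 0.49
wrist pendulum_mid [ 0.464  -0.0233  0.1485] [282. 354.] 0.92
wrist bob_centre [0.4687 0.0761 0.1462] [280. 129.] 0.93
wrist bob_centre [0.6214 0.0585 0.0567] [516. 137.] 0.47
wrist edge_mid [0.621  0.0567 0.0579] [516. 140.] 0.67
wrist rest_a [ 0.6481 -0.0315  0.0521] [532. 260.] 0.83
7.75 [0.4665 0.0169 0.1453] yaw 86.71365253762775 open 10.002186277290294
[-0.1449 -0.1073 -4.0319] [-0.0681  0.0171 -0.0087] T in tool [ 0.0131 -0.069   0.0087]
[0.038  0.0111 0.0156]
```

View pics/side2.png

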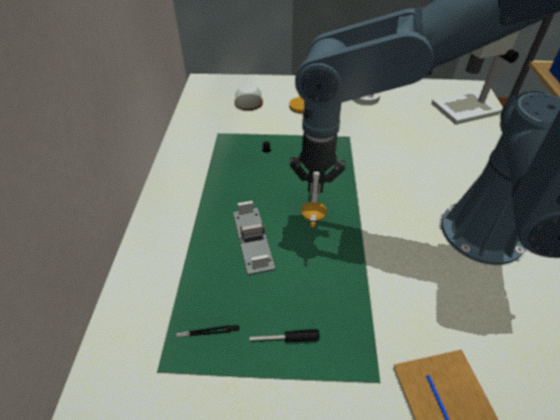

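```bash
python3 -m pendant '[[[15,10,0,2,0],[27,19,0,4,0],[32,22,0,5,0],[32,22,0,5,0],[22,16,0,3,0],[11,7,0,1,0],[0,0,0,0,0],[0,0,0,0,0]]]'
python3 - <<'E'
from h import *
np.set_printoptions(precision=4,suppress=True)
F=[];T=[]
for i in range(16):
    c=cam('wrist'); o=monitor.get_obs(); M=R.from_quat(o['eef_rot'],scalar_first=True).as_matrix(); F.append(o['wrist_force']);T.append(M.T@o['torque'])
print(np.mean(F,0),np.std(F,0),np.mean(T,0),np.std(T,0)); print(np.array(T)[:,1])
E
python3 look.py 3 wrist,side
```

```text
time_s: 8.95
eef_pos: [0.6048, 0.1126, 0.1449]
eef_rot: [-0.0, 0.597, 0.802, -0.0]
wrist_force: [0.4, 0.8, -3.2]
opening: 0.117
[-0.0163  0.2343 -3.686 ] [0.5172 0.5439 0.6044] [-0.0048 -0.0589  0.0014] [0.0317 0.0288 0.0346]
[-0.0495 -0.084  -0.0256 -0.0622 -0.0623 -0.017  -0.0588 -0.1087 -0.0787
 -0.039  -0.0668 -0.0333 -0.0171 -0.0571 -0.0602 -0.1215]
wrist pendulum_mid [0.6164 0.0784 0.1489] [284. 348.] 0.88
wrist bob_centre [0.5854 0.168  0.1469] [275. 133.] 0.62
side pendulum_mid [0.618  0.0735 0.1471] [251. 206.] 0.68
side bob_centre [0.5912 0.1749 0.1474] [259. 239.] 0.78
side bob_centre [0.4986 0.3275 0.0194] [298. 333.] 0.6
side edge_mid [0.6254 0.0597 0.0569] [250. 227.] 0.58
side rest_a [0.5977 0.1464 0.0482] [259. 256.] 0.9
side rest_a [ 0.6504 -0.0354  0.0479] [245. 202.] 0.74
10.05 [0.6055 0.1129 0.1453] yaw 106.71370849028841 open 9.900252138574489
[ 0.0069 -0.3366 -4.7192] [-0.0454  0.     -0.0257] T in tool [ 0.0131 -0.0435  0.0257]
[0.0144 0.0339 0.0022]
```

View pics/wrist3.png

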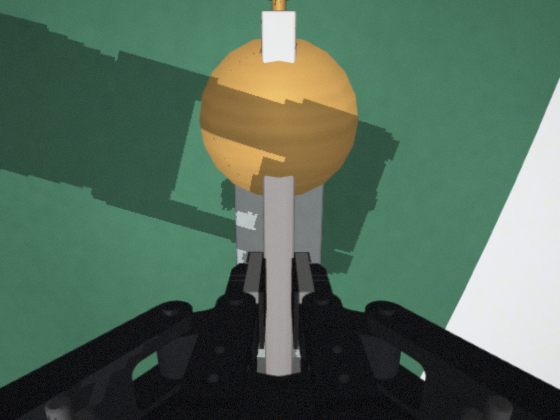

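```bash
python3 -m pendant '[[[0,0,-15,0,0],[0,0,-25,0,0],[0,0,-23,0,0],[0,0,-12,0,0],[0,0,-4,0,0],[0,0,0,0,0],[0,0,0,0,0]]]'; python3 -m pendant '[[[0,0,-1,0,0],[0,0,-1,0,0],[0,0,0,0,0]]]'; python3 look.py 4 side
```

```text
time_s: 11.12
eef_pos: [0.6063, 0.113, 0.0673]
eef_rot: [0.001, 0.597, 0.802, 0.001]
wrist_force: [0.1, 0.4, -3.8]
opening: 0.116
time_s: 11.5
eef_pos: [0.6054, 0.1129, 0.0643]
eef_rot: [-0.0, 0.597, 0.802, -0.0]
wrist_force: [-0.8, 0.5, -4.3]
opening: 0.118
side pendulum_mid [0.6191 0.0736 0.0637] [252. 229.] 0.88
side bob_centre [0.5903 0.1745 0.069 ] [260. 261.] 0.97
side edge_mid [0.6218 0.0582 0.058 ] [252. 226.] 0.72
side rest_a [0.5981 0.1455 0.0489] [258. 256.] 0.86
side rest_a [0.6232 0.0573 0.0615] [251. 225.] 0.31
11.55 [0.6055 0.1129 0.0643] yaw 106.71209454073579 open 9.55848385937708
[-0.7105  0.2554 -4.2443] [-0.0281 -0.0369 -0.0402] T in tool [-0.0272 -0.0375  0.0402]
[0. 0. 0.]
```

```bash
for i in 1; do python3 -m pendant '[[[0,0,-1,0,0],[0,0,0,0,0],[0,0,0,0,0]]]'; python3 -m pendant '[[[0,0,-1,0,0],[0,0,0,0,0],[0,0,0,0,0]]]';  python3 -m pendant '[[[0,0,-1,0,0],[0,0,0,0,0],[0,0,0,0,0]]]'; done; python3 look.py 5 wrist,side
```

```text
time_s: 12.12
eef_pos: [0.6055, 0.113, 0.0632]
eef_rot: [-0.0, 0.597, 0.802, -0.0]
wrist_force: [0.4, 0.4, -4.8]
opening: 0.116
time_s: 12.5
eef_pos: [0.6055, 0.113, 0.0623]
eef_rot: [-0.0, 0.597, 0.802, -0.0]
wrist_force: [-0.7, -1.2, -4.0]
opening: 0.119
time_s: 12.88
eef_pos: [0.6055, 0.1129, 0.0613]
eef_rot: [-0.0, 0.597, 0.802, -0.0]
wrist_force: [0.4, 0.5, -3.9]
opening: 0.114
wrist pendulum_mid [0.6137 0.0732 0.0669] [275. 359.] 0.93
wrist bob_centre [0.5856 0.1694 0.0612] [277. 129.] 0.95
side pendulum_mid [0.615  0.0759 0.0603] [254. 231.] 0.83
side bob_centre [0.5925 0.1719 0.0647] [260. 261.] 0.87
side edge_mid [0.6231 0.0619 0.0591] [251. 227.] 0.78
side edge_mid [0.6958 0.3223 0.0038] [209. 330.] 0.46
side rest_a [0.5987 0.1461 0.0483] [258. 256.] 0.87
13.175 [0.6055 0.113  0.0613] yaw 106.71595573897973 open 10.097272883174645
[ 0.2903 -0.4152 -4.008 ] [-0.073  -0.0298 -0.0249] T in tool [-0.0076 -0.0785  0.0249]
[0.0513 0.0219 0.0087]
```

```bash
cat > ft.py <<'E'
from h import *
np.set_printoptions(precision=3,suppress=True)
A=[]
for i in range(5):
    imaging.camera('wrist'); o=monitor.get_obs(); M=R.from_quat(o['eef_rot'],scalar_first=True).as_matrix(); A.append(np.r_[o['wrist_force'],M.T@o['torque']])
print('F',np.mean(A,0)[:3],'Ttool',np.mean(A,0)[3:],o['eef_pos'],o['time_s'])
E
python3 -m pendant '[[[0,0,-1,0,0],[0,0,0,0,0]]]'|grep force; python3 ft.py;python3 -m pendant '[[[0,0,-1,0,0],[0,0,0,0,0]]]' |grep force;  python3 ft.py
```

```text
wrist_force: [-1.1, 0.5, -1.7]
F [-0.64   0.913 -1.476] Ttool [ 0.059 -0.048  0.006] [0.606 0.113 0.06 ] 13.875
wrist_force: [-1.8, 2.2, 3.0]
F [-1.577  2.197  2.907] Ttool [0.222 0.036 0.059] [0.606 0.113 0.06 ] 14.375
```

Contact with the edge is about 7 N, and the moments fit a contact about 55 mm tailward of the grip, as planned. I'll ease off by 1 mm and start sliding, watching the force.

```bash
python3 -m pendant '[[[0,0,1,0,0],[0,0,0,0,0]]]'|grep force; python3 ft.py; python3 look.py 6 side,top
```

```text
wrist_force: [-0.8, 1.7, 1.6]
F [0.364 2.399 0.223] Ttool [-0.1    0.109 -0.025] [0.606 0.113 0.06 ] 14.875
side pendulum_mid [0.6167 0.0764 0.0593] [253. 231.] 0.73
side bob_centre [0.5904 0.1701 0.0649] [261. 260.] 0.87
side edge_mid [0.6254 0.0553 0.0589] [250. 225.] 0.76
side rest_a [0.5974 0.1432 0.0484] [259. 255.] 0.9
top pendulum_mid [0.6121 0.0801 0.0635] [243. 186.] 0.58
top bob_centre [0.5871 0.1749 0.0644] [203. 198.] 0.79
top edge_mid [0.6192 0.0627 0.0565] [250. 183.] 0.63
top rest_a [0.5908 0.1489 0.048 ] [215. 196.] 0.75
top rest_a [ 0.646  -0.0329  0.0496] [290. 171.] 0.75
15.175 [0.6055 0.113  0.0602] yaw 106.7137090071974 open 9.79758871293836
[ 0.2999  2.5308 -0.899 ] [ 0.1992 -0.0774  0.0303] T in tool [-0.1314  0.1685 -0.0303]
[0.0052 0.0388 0.0109]
```

```bash
cd .;python3 -m pendant '[[[1.5,-5,0,0,0],[1.5,-5,0,0,0],[1.5,-5,0,0,0],[0,0,0,0,0]]]'|grep force; python3 ft.py
```

```text
wrist_force: [0.9, -0.0, 1.3]
F [ 0.251 -2.385  1.009] Ttool [ 0.024 -0.591  0.   ] [0.61  0.097 0.06 ] 16.125
```

```bash
cd .;python3 -m pendant '[[[1.5,-5,0.5,0,0],[1.5,-5,0,0,0],[1.5,-5,0.2,0,0],[0,0,0,0,0]]]'|grep force; python3 ft.py; python3 -m pendant '[[[1.2,-4,0.2,0,0],[1.2,-4,0.1,0,0],[0,0,0,0,0]]]'|grep force; python3 ft.py
```

```text
wrist_force: [0.1, 0.8, 0.7]
F [ 0.735 -1.316 -1.213] Ttool [-0.016 -0.381  0.008] [0.615 0.082 0.061] 16.875
wrist_force: [0.2, -1.2, -2.9]
F [-0.393 -0.758 -2.996] Ttool [ 0.007 -0.18   0.026] [0.617 0.075 0.061] 17.5
```

```bash
cd .;python3 -m pendant '[[[1.5,-5,-0.3,0,0],[1.5,-5,0,0,0],[1.2,-4,0,0,0],[0,0,0,0,0]]]'|grep force; python3 ft.py; python3 -m pendant '[[[1.2,-4,0,0,0],[1.2,-4,0,0,0],[0.6,-2,0,0,0],[0,0,0,0,0]]]'|grep force; python3 ft.py; python3 look.py 7 side,top,wrist
```

```text
wrist_force: [0.3, -1.7, -1.1]
F [ 0.338 -1.271 -2.05 ] Ttool [-0.022 -0.294 -0.02 ] [0.621 0.061 0.061] 18.25
wrist_force: [-0.1, 1.2, -1.1]
F [-0.253  0.127  0.156] Ttool [ 0.033  0.046 -0.02 ] [0.624 0.051 0.061] 19.0
side pendulum_mid [0.6358 0.0119 0.0582] [248. 213.] 0.62
side bob_centre [0.6077 0.1133 0.0665] [255. 241.] 0.7
side edge_mid [0.6254 0.0575 0.0592] [250. 225.] 0.93
side rest_a [ 0.6524 -0.0329  0.0495] [244. 203.] 0.71
side rest_a [0.5981 0.1462 0.0496] [258. 256.] 0.69
top bob_centre [0.6057 0.112  0.0658] [229. 189.] 0.68
top edge_mid [0.6186 0.0618 0.056 ] [251. 183.] 0.67
top rest_a [0.5899 0.1506 0.0472] [214. 197.] 0.86
top rest_a [ 0.6469 -0.0319  0.0532] [290. 171.] 0.8
wrist pendulum_mid [0.6341 0.0124 0.0679] [280. 359.] 0.66
wrist bob_centre [0.602  0.1077 0.0602] [271. 126.] 0.84
wrist rest_a [0.5915 0.1458 0.049 ] [274.  23.] 0.82
wrist rest_a [0.6034 0.1064 0.0603] [274. 130.] 0.63
19.55 [0.6242 0.0507 0.0611] yaw 106.70858064242613 open 10.168827828282664
[-0.0438 -0.4168  0.1148] [-0.1405  0.004   0.0089] T in tool [ 0.0442 -0.1334 -0.009 ]
[0.0857 0.0107 0.0345]
```

```bash
python3 -c "
import cv2
a=cv2.imread('pics/side7.png')[170:300,190:330]; b=cv2.imread('pics/wrist7.png')
cv2.imwrite('pics/c7.png',cv2.hconcat([cv2.resize(a,(400,372),interpolation=cv2.INTER_CUBIC),cv2.resize(b,(400,372))]))"
```

```text
(no output)
```

View pics/c7.png

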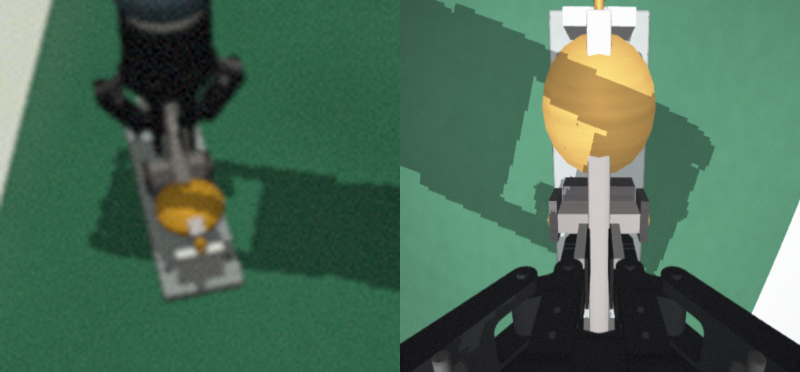

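The edge is about 10 mm bobward of the grip, so edge x≈+50 mm. That is close to the CoM estimate from the torques. I'll release slightly and see which way it leans.

```bash
python3 -m pendant '[[[0,0,0,0,14],[0,0,0,0,20],[0,0,0,0,25],[0,0,0,0,30],[0,0,0,0,30],[0,0,0,0,30],[0,0,0,0,30],[0,0,0,0,30]]]'; python3 -m pendant '[[[0,0,0,0,30],[0,0,0,0,30],[0,0,0,0,30],[0,0,0,0,30]]]' | grep force; python3 look.py 8 side,wrist,top;  python3 -c "
import cv2
a=cv2.imread('pics/side8.png')[170:300,190:330]; b=cv2.imread('pics/wrist8.png')
cv2.imwrite('pics/c8.png',cv2.hconcat([cv2.resize(a,(400,372),interpolation=cv2.INTER_CUBIC),cv2.resize(b,(400,372))]))"
```

```text
time_s: 20.75
eef_pos: [0.6241, 0.0509, 0.061]
eef_rot: [-0.0, 0.597, 0.802, -0.0]
wrist_force: [-0.2, 0.6, -0.2]
opening: 0.354
wrist_force: [0.2, 0.3, -0.2]
side pendulum_mid [0.6374 0.0125 0.0629] [247. 211.] 0.87
side bob_centre [0.6081 0.109  0.0606] [255. 241.] 0.83
side edge_mid [0.6234 0.0593 0.0598] [251. 226.] 0.61
side rest_a [0.5951 0.1475 0.0474] [260. 257.] 0.8
side rest_a [ 0.6544 -0.0328  0.0488] [243. 203.] 0.73
wrist pendulum_mid [0.6362 0.0111 0.0714] [284. 368.] 0.65
wrist bob_centre [0.6049 0.1091 0.0579] [280. 125.] 0.66
wrist rest_a [0.5886 0.1472 0.0481] [268.  18.] 0.83
top pendulum_mid [0.5002 0.3262 0.0137] [145. 236.] 0.4
top bob_centre [0.6069 0.1136 0.0602] [229. 189.] 0.85
top edge_mid [0.6212 0.0619 0.0559] [251. 182.] 0.69
top rest_a [0.5902 0.1519 0.048 ] [213. 197.] 0.7
top rest_a [ 0.645  -0.0323  0.0518] [290. 172.] 0.61
21.8 [0.6241 0.0509 0.061 ] yaw 106.71659210996398 open 29.953534296446
[-0.0871 -0.672   0.1179] [ 0.0158 -0.0198 -0.0013] T in tool [-0.0235  0.0095  0.0013]
[0.0271 0.04   0.0245]
```

View pics/c8.png

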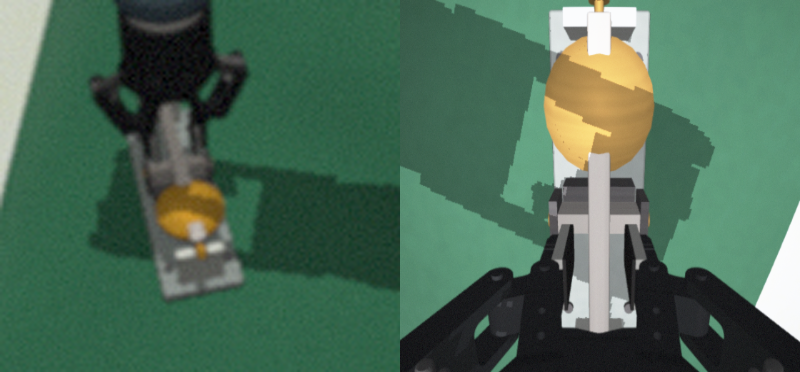

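It now leans bob-down: the side view has the bob 6 mm lower and the middle 5 mm higher. The balance point is therefore a few mm further bobward. I'll regrip and slide about 6 mm tailward, rising 0.4 mm to follow the lean.

```bash
python3 -m pendant '[[[0,0,0,0,20],[0,0,0,0,13],[0,0,0,0,5],[0,0,0,0,0],[0,0,0,0,0],[0,0,0,0,0]]]' |grep -E 'force|open'; python3 ft.py; python3 -m pendant '[[[0.6,-1.9,0.1,0,0],[0.6,-1.9,0.2,0,0],[0.5,-1.9,0.1,0,0],[0,0,0,0,0],[0,0,0,0,0]]]'; python3 ft.py
```

```text
wrist_force: [-0.8, -0.4, 2.5]
opening: 0.118
F [-1.217  0.109  2.874] Ttool [ 0.171  0.087 -0.056] [0.624 0.051 0.061] 23.0
time_s: 23.62
eef_pos: [0.6257, 0.0459, 0.0614]
eef_rot: [-0.0, 0.597, 0.802, 0.0]
wrist_force: [-1.9, 3.9, 3.4]
opening: 0.119
F [-1.11   5.05   3.717] Ttool [-0.035  1.012  0.014] [0.626 0.046 0.061] 23.875
```

```bash
python3 -m pendant '[[[0,0,0,0,14],[0,0,0,0,20],[0,0,0,0,25],[0,0,0,0,30],[0,0,0,0,30],[0,0,0,0,30],[0,0,0,0,30],[0,0,0,0,30]]]'; python3 -m pendant '[[[0,0,0,0,30],[0,0,0,0,30],[0,0,0,0,30],[0,0,0,0,30]]]' | grep force; python3 look.py 9 side,wrist,top;  python3 -c "
import cv2
a=cv2.imread('pics/wrist8.png')[0:300,180:380]; b=cv2.imread('pics/wrist9.png')[0:300,180:380]
cv2.imwrite('pics/c9.png',cv2.hconcat([cv2.resize(a,(400,600)),cv2.resize(b,(400,600))]))"
```

```text
time_s: 24.88
eef_pos: [0.6258, 0.0453, 0.0614]
eef_rot: [0.0, 0.597, 0.802, -0.0]
wrist_force: [0.3, 0.1, -0.2]
opening: 0.35
wrist_force: [-0.2, 0.8, -0.1]
side pendulum_mid [0.6373 0.0084 0.0613] [248. 211.] 0.79
side bob_centre [0.611  0.1079 0.0653] [254. 239.] 0.77
side edge_mid [0.6246 0.059  0.0565] [251. 227.] 0.85
side edge_mid [0.695  0.3227 0.0031] [209. 331.] 0.62
side rest_a [0.5949 0.1451 0.0492] [260. 256.] 0.65
side rest_a [ 0.6526 -0.0341  0.0503] [244. 202.] 0.62
wrist bob_centre [0.6061 0.1035 0.0616] [279. 125.] 0.75
wrist rest_a [0.5882 0.1446 0.0478] [265.   9.] 0.66
top bob_centre [0.607  0.1028 0.0644] [233. 188.] 0.62
top edge_mid [0.6192 0.0623 0.0543] [251. 183.] 0.95
top rest_a [ 0.6493 -0.032   0.0542] [290. 170.] 0.67
25.925 [0.6258 0.0453 0.0614] yaw 106.71177981443144 open 29.780020331135674
[ 0.4515 -0.1216  0.1243] [0.0272 0.0109 0.005 ] T in tool [ 0.0026  0.0292 -0.005 ]
[0.0133 0.0569 0.005 ]
```

View pics/c9.png

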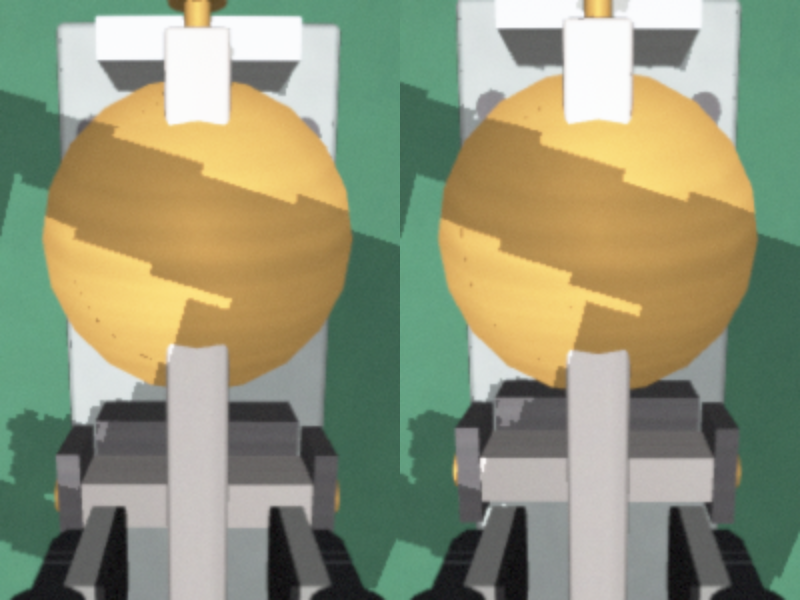

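Run:
```python
import cv2,numpy as np
for n in ['wrist5','wrist7','wrist8','wrist9']:
    h=cv2.cvtColor(cv2.imread(f'pics/{n}.png'),cv2.COLOR_BGR2HSV)
    m=((h[...,0]>10)&(h[...,0]<28)&(h[...,1]>90)).astype(np.uint8); m[:30]=0; m[220:]=0
    k,l,s,c=cv2.connectedComponentsWithStats(m); i=1+s[1:,4].argmax()
    ys,xs=np.where(l==i); hull=cv2.convexHull(np.c_[xs,ys]); print(n,s[i],'hull area^.5',round(cv2.contourArea(hull)**.5,2), cv2.fitEllipse(hull))
```

```text
wrist5 [  200    39   158   156 18362] hull area^.5 140.2 ((278.2331848144531, 116.19361114501953), (157.73712158203125, 160.81402587890625), 179.44134521484375)
wrist7 [  199    38   159   157 18396] hull area^.5 140.47 ((278.1141052246094, 116.18455505371094), (157.83987426757812, 161.18052673339844), 2.6446921825408936)
wrist8 [  201    41   155   152 17392] hull area^.5 136.43 ((278.2210998535156, 116.48277282714844), (153.5399169921875, 156.5703887939453), 0.19294609129428864)
wrist9 [  199    38   160   157 18531] hull area^.5 140.97 ((278.56256103515625, 115.29041290283203), (158.5132598876953, 161.76739501953125), 2.130070209503174)
```

```bash
python3 -m pendant '[[[0,0,3,0,30],[0,0,6,0,35],[0,0,15,0,40],[0,0,30,0,40],[0,0,30,0,40],[0,0,30,0,40],[0,0,0,0,40],[0,0,0,0,40]]]'; python3 look.py 10 wrist,side,top
```

```text
time_s: 27.12
eef_pos: [0.6255, 0.0453, 0.1753]
eef_rot: [-0.0, 0.597, 0.802, -0.0]
wrist_force: [-0.4, -0.1, -0.1]
opening: 0.464
wrist pendulum_mid [0.6368 0.0102 0.0645] [282. 252.] 0.98
wrist bob_centre [0.6043 0.1032 0.0611] [276. 117.] 0.56
wrist edge_mid [0.6204 0.0543 0.0593] [278. 189.] 0.62
wrist edge_mid [ 0.6477 -0.031   0.0519] [280. 294.] 0.3
wrist rest_a [0.5923 0.1454 0.0469] [277.  52.] 0.9
wrist rest_a [ 0.6445 -0.0313  0.0508] [276. 293.] 0.85
side bob_centre [0.6109 0.1054 0.0644] [254. 239.] 0.62
side bob_centre [ 0.6534 -0.0324  0.0469] [244. 203.] 0.17
side edge_mid [0.6252 0.061  0.0592] [250. 226.] 0.75
side edge_mid [0.6095 0.1054 0.0669] [255. 238.] 0.37
side rest_a [0.5964 0.1512 0.0468] [259. 258.] 0.83
side rest_a [ 0.6537 -0.0337  0.0474] [243. 203.] 0.64
top pendulum_mid [0.6353 0.012  0.0631] [271. 175.] 0.56
top bob_centre [0.6067 0.1072 0.0639] [231. 189.] 0.83
top bob_centre [0.497  0.3286 0.0163] [144. 238.] 0.69
top edge_mid [0.6203 0.0605 0.0575] [251. 183.] 0.62
top rest_a [0.5926 0.1468 0.0487] [215. 196.] 0.86
top rest_a [ 0.6462 -0.0328  0.0511] [290. 171.] 0.85
27.675 [0.6258 0.0452 0.1752] yaw 106.71463877403765 open 39.90470284763256
[-0.6302  0.116   0.0233] [ 0.0196  0.0155 -0.0073] T in tool [0.0092 0.0232 0.0073]
[0.0275 0.0505 0.0185]
```

View pics/wrist10.png

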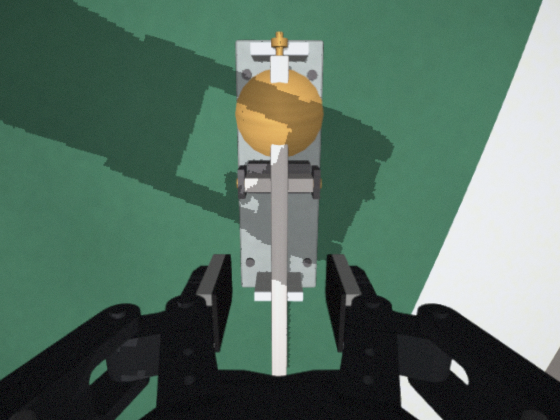

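The bob's apparent size (141.0 px) matches the level-held reference (140.2–140.5), against 136.4 when it leaned bob-down. A tail-down lean would give about 144, so it is standing close to level. I'll wait a second, check that it stays put, and fit the rod's pitch from a higher view.

```bash
python3 -m pendant '[[[0,0,0,0,40],[0,0,0,0,40],[0,0,0,0,40],[0,0,0,0,40],[0,0,0,0,40],[0,0,0,0,40],[0,0,0,0,40],[0,0,0,0,40]]]' |grep time; python3 -c "
from h import *
save(cam('wrist'),'wrist11.png')"; python3 -m pendant '[[[3,-10,25,0,40],[6,-20,30,0,40],[6,-20,30,0,40],[6,-20,30,0,40],[3,-10,15,0,40],[0,0,0,0,40],[0,0,0,0,40],[0,0,0,0,40]]]'
python3 - <<'E'
from h import *
from scipy.optimize import least_squares
a,b=[cv2.imread(f'pics/wrist{i}.png').astype(int) for i in (10,11)]
print('diff',np.abs(a-b)[20:300,220:340].max(), np.abs(a-b)[20:300,220:340].mean())
for n in ['wrist10','wrist11']:
    h=cv2.cvtColor(cv2.imread(f'pics/{n}.png'),cv2.COLOR_BGR2HSV)
    m=((h[...,0]>10)&(h[...,0]<28)&(h[...,1]>90)).astype(np.uint8); m[:57]=0; m[200:]=0
    k,l,s,c=cv2.connectedComponentsWithStats(m); i=1+s[1:,4].argmax()
    ys,xs=np.where(l==i); hull=cv2.convexHull(np.c_[xs,ys]); print(n,s[i],round(cv2.contourArea(hull)**.5,2))
c=cam('wrist'); save(c,'wrist12.png'); print(c['o'])
E
```

```text
time_s: 28.88
time_s: 29.92
eef_pos: [0.6491, -0.0339, 0.3037]
eef_rot: [-0.001, 0.596, 0.803, -0.0]
wrist_force: [0.1, -0.1, 0.4]
opening: 0.471
diff 80 3.399047619047619
wrist10 [ 235   70   88   86 5581] 77.23
wrist11 [ 235   70   88   86 5576] 77.17
[0.62764157 0.03057462 0.44598091]
```

View pics/wrist12.png

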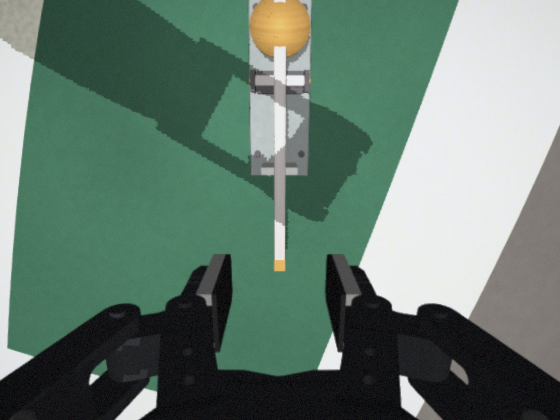

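The pose has been stable for a second. As a last check on level, I'll take two laterally shifted wrist views and triangulate the bob and tail heights.

```bash
python3 -m pendant '[[[28,0,0,0,40],[28,12,0,0,40],[10,16,0,0,40],[0,12,0,0,40],[0,0,0,0,40],[0,0,0,0,40],[0,0,0,0,40]]]' |grep eef; python3 -c "
from h import *
import pickle
c=cam('wrist'); save(c,'wristA.png'); pickle.dump(c,open('A.pkl','wb'))"; python3 -m pendant '[[[-40,-12,0,0,40],[-40,-12,0,0,40],[-40,-12,0,0,40],[-30,-9,0,0,40],[0,0,0,0,40],[0,0,0,0,40],[0,0,0,0,40]]]'|grep eef
python3 - <<'E'
from h import *
import pickle
c=cam('wrist'); save(c,'wristB.png'); pickle.dump(c,open('B.pkl','wb'))
im=[]
for n in 'AB':
    d=pickle.load(open(n+'.pkl','rb')); p=proj(d,[[.6055,.1055,.069],[.636,.0105,.069],[.676,-.12,.069]]); print(n,p.round(1))
    a=cv2.imread(f'pics/wrist{n}.png'); 
    u=p.mean(0).astype(int); x0=min(max(u[0]-65,0),430); im.append(cv2.resize(a[0:300,x0:x0+130],(260,600),interpolation=cv2.INTER_CUBIC)); print('x0',x0)
    g=cv2.resize(a[max(int(p[2,1])-20,0):int(p[2,1])+30,x0:x0+40+90][:, :],(0,0),fx=1,fy=1)
cv2.imwrite('pics/AB.png',cv2.hconcat(im))
E
```

```text
eef_pos: [0.7155, 0.0047, 0.3058]
eef_rot: [0.0, 0.597, 0.802, -0.0]
eef_pos: [0.5665, -0.0397, 0.3053]
eef_rot: [0.0, 0.597, 0.802, 0.0]
A [[202.3  44.4]
 [208.6 146.4]
 [215.6 267.2]]
x0 143
B [[361.4  44.8]
 [358.4 146.8]
 [352.  267.6]]
x0 292
```

View pics/AB.png

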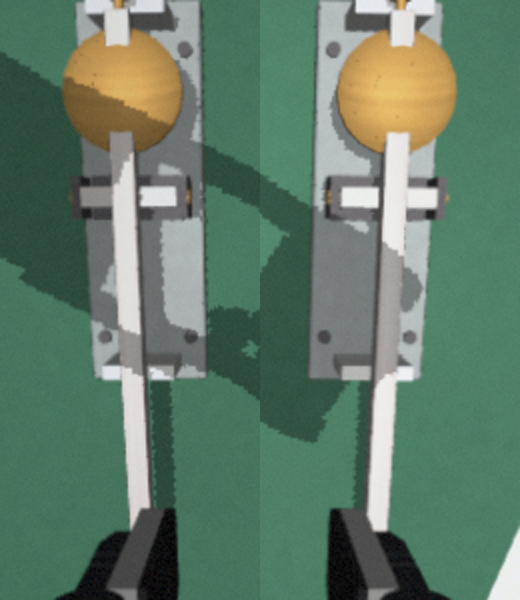

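```bash
cat > fit.py <<'E'
from h import *
import pickle
C={n:pickle.load(open(n+'.pkl','rb')) for n in 'AB'}; X0=dict(A=143,B=292)
ax=np.array([np.cos(np.radians(106.5)),np.sin(np.radians(106.5)),0])
def edge(n,guess,rows,sgn):   # strongest gradient of given sign near a guessed line (full image px)
    g=cv2.imread(f'pics/wrist{n}.png')[...,2].astype(float); g=cv2.GaussianBlur(g,(0,0),0.8)
    (xa,ya),(xb,yb)=guess; P=[]
    for r in rows:
        x=xa+(r-ya)*(xb-xa)/(yb-ya); k=np.arange(int(x)-3,int(x)+5); d=sgn*(g[r,k+1]-g[r,k-1]); i=d.argmax()
        if 0<i<len(k)-1 and d[i]>15: P.append((k[i]+.5*(d[i-1]-d[i+1])/(d[i-1]-2*d[i]+d[i+1]),r))
    P=np.array(P); 
    for _ in range(4):
        f=np.polyfit(P[:,1],P[:,0],1); e=P[:,0]-np.polyval(f,P[:,1]); P=P[abs(e)<max(2*np.median(abs(e)),.15)]
    print(n,'px rms',round(e.std(),2),len(P)); return np.c_[np.polyval(f,[rows[0],rows[-1]]),[rows[0],rows[-1]]]
def plane(c,L):
    u=cv2.undistortPoints(L.reshape(-1,1,2),c['K'],c['d'])[:,0]; d=np.c_[u,np.ones(2)]@c['R'].T; n=np.cross(d[0],d[1]); return n/np.linalg.norm(n)
def line(LA,LB,name):
    nA,nB=plane(C['A'],LA),plane(C['B'],LB); d=np.cross(nA,nB); d/=np.linalg.norm(d); d*=np.sign(d@ax)
    p=np.linalg.lstsq(np.array([nA,nB,ax]),np.array([nA@C['A']['o'],nB@C['B']['o'],ax@[.621,.06,.06]]),rcond=None)[0]
    print(name,'pitch(deg, + bob up)',np.degrees(np.arcsin(d[2])).round(2),'at edge',p.round(4))
g=lambda n,a,b:tuple((x/2+X0[n]-(130 if n=='B' else 0),y/2) for x,y in(a,b))
R1=range(70,245,2)
line(edge('A',g('A',(111,140),(129.5,500)),R1,1),edge('B',g('B',(386,140),(368.5,500)),R1,1),'rod left')
line(edge('A',g('A',(134,140),(149,500)),R1,-1),edge('B',g('B',(409,140),(388,500)),R1,-1),'rod right')
line(edge('A',g('A',(82,80),(96,378)),range(60,186),1),edge('B',g('B',(320,10),(309,378)),range(6,186),1),'base left')
line(edge('A',g('A',(199,10),(206,378)),range(6,186),-1),edge('B',g('B',(437,10),(421,378)),range(6,186),-1),'base right')
E
python3 fit.py
```

```text
A px rms 0.15 48
B px rms 0.24 79
rod left pitch(deg, + bob up) 0.53 at edge [0.6139 0.0579 0.0717]
A px rms 0.08 57
B px rms 0.13 45
rod right pitch(deg, + bob up) -0.2 at edge [0.6245 0.061  0.0707]
A px rms 0.08 62
B px rms 0.06 152
base left pitch(deg, + bob up) 0.03 at edge [0.5862 0.0497 0.0116]
A px rms 0.1 111
B px rms 0.12 75
base right pitch(deg, + bob up) 0.21 at edge [0.6522 0.0692 0.0119]
```

The rod's pitch is +0.5° from its left edge and −0.2° from its right. The base plate reads 0.0° and 0.2° by the same method. The pendulum is level at edge height, so I'm handing in.

```bash
python3 -c "
from h import *
print(order.hand_in()); o=monitor.get_obs(); print(o['time_s'],o['wrist_force'])"
```

```text
the job is handed in; nothing more can be done
None
the job is handed in; nothing more can be done
```

The pendulum is balanced level on the raised edge, with the hand clear, and the job is handed in; no verdict was reported.

**What I did**
- I gripped the rod about 40 mm bobward of mid-length and lowered it onto the edge about 15 mm to the tail side of mid-length. My wrist readings peaked at about 7 N of contact there.
- I slid it, still gripped, to about 50 mm and let go. It leaned bob-down.
- I regripped and slid it another 5–6 mm, so the edge is now roughly 55 mm towards the bob, good to a few mm. The wrist sensor showed about 8 N at most during this, though friction and the lean make that only a rough guide to the load on the edge. I then let go and raised the arm.

**Last checks**
- **Level:** two wrist views gave a pitch of +0.5° and −0.2° from the rod's two sides. The fixed base plate read 0.0° and 0.2° the same way.
- **Height:** the rod sits on the edge at the expected height.
- **Stillness:** the bob's outline was unchanged over about a second; I did not use the raw picture difference from the same check as evidence, because the arm's shadow and image noise affect it.
- **Disagreement:** the earlier bob-size comparison suggested about 1° bob-up. That method is rougher, and 1° is still within the 1.7° limit.
- **Time:** about 33 s of the 61 s had passed when I handed in; this is estimated from the moves, as the final state could not be read afterwards.
- **Bystander tools:** the arm never went near them. I did not measure all three again at the end.

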